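# Clamp the band on the air-test stub

### The arm

A 7-joint arm with a two-finger parallel gripper is mounted at the origin on the work surface. World frame = base frame: x ahead of the robot, y to its left, z up, the work surface at z = 0. Lengths are in m, angles in rad, forces in N, time in s.
With the tool pointing down it reaches from about 0.425 to 0.975 m from the base axis. Payload 16.7 kg.
Tool frame: the origin (TCP) lies midway between the tips of the shut fingers; the grasp point (between the pads) lies 19 mm behind it; z points along the fingers, y is the line along which they close (so a half turn about z gives the same grasp; the last joint's range is limited). The gripper opens to 85 mm and grips with 20 to 120 N. Pads are 22 mm wide; open, the fingers measure 114 mm over their backs; the gripper's body (76 mm by 85 mm) begins 54 mm behind the grasp point. The pads swing forward as they close: fully open they stand 13 mm farther back than shut.
Start: joints at [1.149, 0.426, 0.074, 1.606, -0.034, 1.111, -0.067], TCP at [0.182, -0.65, 0.231] pointing down, gripper open.
Joint ranges: [-2.85, 2.85], [-0.5, 2.14], [-1.23, 1.37], [0.21, 2.46], [-1.02, 4.16], [0.16, 2.05], [-2.73, 2.73]. Speed limits (rad/s): [1.89, 1.89, 2.39, 2.39, 3.01, 3.01, 3.01].

### API

Orientations are given as a rotation vector (axis times angle).
In Python, from plant import r gives the robot as it stands.
- The arm moves only by the tool move_tool, called after "Request:" as name(argument=value, ...) on one line, values as JSON. Schema: {"type":"object","properties":{"ticks":{"type":"object","properties":{"moves":{"type":"array","items":{"type":"array","items":{"type":"number"},"minItems":4,"maxItems":4},"minItems":1,"maxItems":12}},"additionalProperties":false,"required":["moves"]},"aperture":{"type":"number"},"grip_n":{"type":"number"},"only":{"type":"string"},"quiet":{"type":"boolean"},"lines":{"type":"string"}},"required":["ticks"],"additionalProperties":false}. ticks is an object whose key "moves" holds a list of rows, 1 to 12 of them, each of 4 numbers: dx, dy, dz in units of 20 mm, then a turn about the tool's z in units of 0.05 rad; each row shifts and turns the commanded pose from where the row before left it, along the tool's axes as they then stand; what a row does not reach is not made up. A row lasts 1/12 s, in which the tool goes at most 0.0417 m and 0.125 rad, less where a joint would pass 70% of its speed; a pose out of reach is approached as far as the arm can. aperture is the finger opening in m, set as the call begins (left out keeps the last). The fingers move at their own pace and stop on an object; grip_n is the grip in N (left out, the last holds). Time passes only in rows, so rows that do not move let the fingers close. The tool returns the time, the measured TCP pose, the force, the opening and the grip force at its end. only (a regular expression) keeps the lines of the reply that match it, lines (a string "A,B") keeps lines A to B, and quiet returns only ok. Input that does not fit is refused with a message, and nothing moves.
- r.get_state(): the state, without advancing time (a new reading comes with each control period).
- r.snapshot(name): name is "scene" or "top" or "wrist"; returns the picture (420x560x3 uint8, blue, green, red); there is no depth.
- r.camera_model(name): a dict with "K" (3x3 intrinsics, pixels), "D" ([k1, k2, p1, p2, k3] as OpenCV has them; the pictures are not rectified), "rvec" (rotation vector, rad) and "tvec" (3), from world to camera coordinates, as OpenCV has them; the wrist camera has in their place "mount" (4x4, takes a point from camera to tool coordinates, whose origin is the TCP and whose axes are the flange's). Camera axes: x right, y down, z forward; pixel columns grow to the right and rows downward; lengths in m; the calibration is good to about 2 mm. A picture is of the moment at which its call begins: read the wrist's pose just before it. camera_model takes no time and is no camera call.
- r.hand_in(): hands the job in; it is judged then, once.
The state is a dict: "clock": time; "joint_positions": joint angles; "joint_velocities": joint speeds; "joint_efforts": joint torques, N m; "eef_pos": TCP position; "ee_rot": TCP orientation; "wrist_force": force on the tool from outside, world axes, zero at the start; "torque": the same for the moment, N m; "finger_gap": finger opening in m; "gripper_force": force on a finger pad.
Only numpy, scipy, OpenCV 4.12 (cv2) and the standard library are available. Lean on these libraries where they do the work, as an engineer would, in place of code of your own. Each camera call takes 0.05 s, during which the arm holds its last target. There are 200 camera calls.

### The job

Take the steel worm-drive band with the red wing key and slide it down over the barbed brass stub, not the smooth steel one, until it lies flat on the stub's shoulder. Only then turn the wing key clockwise (seen from above) until it is snug at its stop, and let go.

Things in the scene. Friction and masses are not known exactly. Their poses are not given: they have to be found in the camera images.
- band: Loose steel band clamp, 150 g, flat on the bench: ring 50 mm outside, 44 inside, 12 high. Origin: centre of its underside, z up. At +x a screw housing (x 25 to 49 mm, 24 wide, 16 high) carries the upright key. Two copper shoes inside, on its y axis, 42 mm apart at screw 0 and 8 mm less per rad, meet the stub at about 1.45 rad and centre the ring on it.
- wing (a point): Middle of the key's red wing, to grip from above: upright plate 34 mm long (point x), 10 thick (point y: close the fingers along it), 26 high, on a 10 mm stem. It lies on the screw's vertical axis, 37 mm from the band's origin along band +x, 53 mm above its underside (wing from 40 to 66). The band can be carried by it; screw friction keeps the ring's direction.
- screw (a joint): Angle of the wing key in the band, rad: 0 = wing along band x; grows as the key turns clockwise seen from above about its own axis. Starts at 0.1 to 0.35 (loose); stop at 1.6 (snug), after which it may ease back by up to 0.12. Friction 0.06 N m; it stays where it is left while loose.
- stub: Barbed brass stub on a black box fixed to the bench. Origin: centre of the box's underside, z up. Box 90 x 90 x 30 mm; on it a brass shoulder 56 mm across, top at 34 mm, where the band must lie; above it the stub, 30 mm across up to 53 mm, tapering to 16 mm at its top, 64 mm up. The like box with a smooth steel stub, on the other side, is the wrong one.

How it is judged:
On the way, in this order (a step that is already met when the one before it is completed fails the run):
1. the band lies flat on the shoulder of the barbed brass stub with its screw still loose (below 0.9 rad) (horizontal distance between band and stub below 0.01 m and z of band in the frame of stub between 0.028 and 0.041 m and angle between band's own z axis and vertical below 0.18 rad and value of joint screw below 0.9 rad), for 0.2 s.
2. with the band still there, the key is turned clockwise to within 0.25 rad of its stop (horizontal distance between band and stub below 0.01 m and z of band in the frame of stub between 0.028 and 0.041 m and angle between band's own z axis and vertical below 0.18 rad and value of joint screw above 1.35 rad), for 0.2 s.
At the end, for the whole second after the job is handed in: The band is round the barbed brass stub, its centre within 10 mm of the stub's axis, its underside 28 to 41 mm above the bench (on the 34 mm shoulder), tilted less than 0.18 rad, its screw beyond 1.35 rad (stop 1.6), released and at rest (all of step 2 and linear speed of band below 0.02 m/s); the robot touches nothing.
It also fails if it takes over 42 s, if anything falls off the work surface, if the arm or the gripper's body presses on something with over 40 N, if the wrist force passes 120 N, or if a joint passes its speed limit or range.

## Working session

There is one attempt and no reset: what is moved stays moved. The work goes in short steps, Python scripts to look and compute and a tool call to move; the robot and the scene stay as the last step left them, time stands still between calls to the robot, and variables do not carry over. Pictures are saved under pics/ and viewed, at most 10 in all, crops included, and the job is handed in when it is done.

```bash
ls; mkdir -p pics; python3 - <<'E'
from plant import r
import cv2
s=r.get_state();print({k:s[k] for k in('clock','eef_pos','ee_rot','finger_gap')})
for n in("scene","top"):
    cv2.imwrite(f"pics/{n}0.png",r.snapshot(n)); print(n,r.camera_model(n))
print(r.camera_model("wrist"))
E
```

```text
pics
plant.py
{'clock': 0.0, 'eef_pos': array([ 0.181726  , -0.64962641,  0.23058033]), 'ee_rot': array([-3.11110365e+00, -4.26974137e-01,  4.24833643e-04]), 'finger_gap': 0.0853805745078544}
scene {'K': array([[519.75818825,   0.        , 283.06827303],
       [  0.        , 519.75818825, 205.29848961],
       [  0.        ,   0.        ,   1.        ]]), 'D': array([-0.08708797,  0.        ,  0.        ,  0.        ,  0.        ]), 'rvec': array([ 2.35388857,  0.62490379, -0.25459163]), 'tvec': array([-0.45755656, -0.1447693 ,  1.00901069])}
top {'K': array([[407.83504291,   0.        , 274.86306265],
       [  0.        , 407.83504291, 209.82900464],
       [  0.        ,   0.        ,   1.        ]]), 'D': array([-0.04473557,  0.        ,  0.        ,  0.        ,  0.        ]), 'rvec': array([ 2.27170833, -1.89849573,  0.2244166 ]), 'tvec': array([-0.1002376 ,  0.55227294,  0.58679796])}
{'K': array([[337.98458338,   0.        , 281.22411826],
       [  0.        , 337.98458338, 210.13533603],
       [  0.        ,   0.        ,   1.        ]]), 'D': array([-0.05624305,  0.        ,  0.        ,  0.        ,  0.        ]), 'mount': array([[-1.18099049e-03, -9.57007129e-01, -2.90061995e-01,
         7.39338987e-02],
       [ 9.99998804e-01, -1.41996064e-03,  6.13397777e-04,
        -7.10148169e-04],
       [-9.98902662e-04, -2.90060923e-01,  9.57007661e-01,
        -1.43204194e-01],
       [ 0.00000000e+00,  0.00000000e+00,  0.00000000e+00,
         1.00000000e+00]])}
```
View pics/scene0.png

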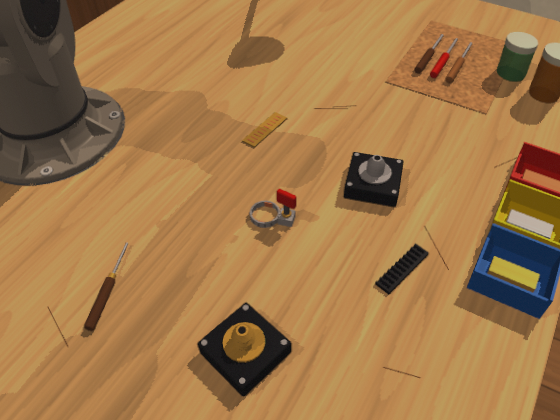

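View pics/top0.png

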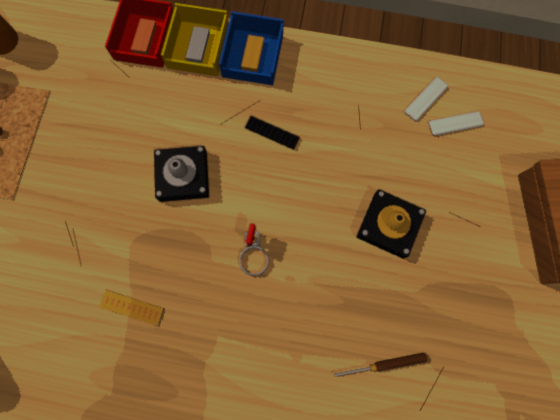

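Scene view: the band's ring is at (265,213) with the red wing at (286,198). The brass stub is at (244,335) and the steel one at (375,170). Top view: ring (254,260), wing (251,234), brass box centre (392,222), steel box (181,172).

```bash
cat > h.py <<'E'
import numpy as np, cv2
from scipy.spatial.transform import Rotation as R
from plant import r
def cam(n,st=None):
    """K,D, camera centre C and camera->world rotation"""
    m=r.camera_model(n)
    if n=="wrist":
        M=m["mount"];Rt=R.from_rotvec(st["ee_rot"]).as_matrix()
        return m["K"],m["D"],Rt@M[:3,3]+st["eef_pos"],Rt@M[:3,:3]
    Q=cv2.Rodrigues(m["rvec"])[0]
    return m["K"],m["D"],-Q.T@m["tvec"],Q.T
def ray(c,p):
    u=cv2.undistortPoints(np.array(p,float).reshape(-1,1,2),c[0],c[1])[:,0]
    d=np.c_[u,np.ones(len(u))]@c[3].T
    return d/np.linalg.norm(d,axis=1)[:,None]
def plane(c,p,z):
    d=ray(c,p);return c[2]+d*((z-c[2][2])/d[:,2])[:,None]
def cross(c1,p1,c2,p2):
    d1,d2=ray(c1,p1)[0],ray(c2,p2)[0]
    t=np.linalg.lstsq(np.c_[d1,-d2],c2[2]-c1[2],rcond=None)[0]
    a,b=c1[2]+t[0]*d1,c2[2]+t[1]*d2
    return (a+b)/2,np.linalg.norm(a-b)
def red(im,roi=None):
    h=cv2.cvtColor(im,cv2.COLOR_BGR2HSV);H,S,V=cv2.split(h)
    m=(((H<6)|(H>172))&(S>170)&(V>70)).astype(np.uint8)
    return keep(m,roi)
def brass(im,roi=None):
    H,S,V=cv2.split(cv2.cvtColor(im,cv2.COLOR_BGR2HSV))
    return keep(((H>12)&(H<30)&(S>150)&(V>60)).astype(np.uint8),roi)
def dark(im,roi=None):
    return keep((im.max(2)<50).astype(np.uint8),roi)
def keep(m,roi):
    if roi:
        k=np.zeros_like(m);x0,y0,x1,y1=roi;k[y0:y1,x0:x1]=1;m=m*k
    cs,_=cv2.findContours(m,cv2.RETR_EXTERNAL,cv2.CHAIN_APPROX_NONE)
    return max(cs,key=cv2.contourArea)
def cen(c):
    m=cv2.moments(c);return np.array([m["m10"],m["m01"]])/m["m00"]
E
python3 - <<'E'
from h import *
np.set_printoptions(precision=4,suppress=True)
A,B=cv2.imread("pics/scene0.png"),cv2.imread("pics/top0.png");ca,cb=cam("scene"),cam("top")
ra,rb=red(A,(260,175,315,225)),red(B,(230,210,280,255))
print("wing",cross(ca,cen(ra),cb,cen(rb)),cen(ra),cen(rb))
print("wing rects",cv2.minAreaRect(ra),cv2.minAreaRect(rb))
pts=plane(cb,cv2.boxPoints(cv2.minAreaRect(rb)),.06);print(pts)
for n,c,im,roi in(("s",ca,A,(190,295,300,400)),("t",cb,B,(350,180,435,265))):
    k=dark(im,roi);print(n,"box",cv2.contourArea(k),cen(k),plane(c,[cv2.minAreaRect(k)[0]],.03))
print("ring top",plane(cb,[[254,260]],.012),plane(ca,[[265,213]],.012))
print("stub tip",cross(ca,[242,328],cb,[400,218]))
print("steel",plane(cb,[[181,172]],.03))
E
```

```text
wing (array([0.517 , 0.0312, 0.0542]), np.float64(0.0006062108228695948)) [286.0222 198.3311] [250.225  234.1337]
wing rects ((285.7938232421875, 198.4639129638672), (22.13454818725586, 12.996430397033691), 23.96249008178711) ((250.38238525390625, 233.97061157226562), (6.063390731811523, 20.615528106689453), 14.03624439239502)
[[0.5006 0.0364 0.06  ]
 [0.5335 0.0347 0.06  ]
 [0.5329 0.0251 0.06  ]
 [0.5    0.0268 0.06  ]]
s box 4597.0 [244.7845 349.0076] [[ 0.5883 -0.2026  0.03  ]]
t box 2719.5 [390.9305 224.2607] [[ 0.5802 -0.196   0.03  ]]
ring top [[0.4819 0.0205 0.012 ]] [[0.4837 0.0192 0.012 ]]
stub tip (array([ 0.5833, -0.1977,  0.0683]), np.float64(0.0021287434436415144))
steel [[0.6061 0.1714 0.03  ]]
```

The wing is at (0.517, 0.031, 0.054) and the brass stub at about (0.583, -0.198). To keep the last joint in range for the later key turn, I'll grasp with the hand turned half a turn. First I go over the stub.

Units first: shifts go in units of 20 mm and turns go in units of 0.05 rad. So 0.031 m is 1.55, -0.02 m is -1.

Request:
move_tool(ticks={"moves": [[1.55, -1, 0, 0], [1.55, -1, 0, 0], [1.55, -1, 0, 0], [1.55, -1, 0, 0], [1.55, -1, 0, 0], [1.55, -1, 0, 0], [1.55, -1, 0, 0], [1.55, -1, 0, 0], [1.55, -1, 0, 0], [1.55, -1, 0, 0], [1.55, -1, 0, 0], [1.55, -1, 0, 0]]})

```text
clock: 1.1
eef_pos: [0.4762, -0.3171, 0.2312]
ee_rot: [-3.112, -0.427, 0.0]
wrist_force: [0.8, -0.6, -0.3]
finger_gap: 0.0855
gripper_force: 0.0
```

Request:
move_tool(ticks={"moves": [[1.55, -1, 0, 0], [1.55, -1, 0, 0], [1.55, -1, 0, 0], [1.55, -1, 0, 0], [0, 0, 0, -2.5], [0, 0, 0, -2.5], [0, 0, 0, -2.5], [0, 0, 0, -2.5], [0, 0, 0, -2.5], [0, 0, 0, -2.5], [0, 0, 0, -2.5], [0, 0, 0, -2.5]]})

```text
clock: 2.1
eef_pos: [0.5731, -0.2082, 0.231]
ee_rot: [-2.52, -1.874, 0.001]
wrist_force: [-0.7, 0.3, -0.4]
finger_gap: 0.0853
gripper_force: 0.0
```

```bash
python3 - <<'E'
from h import *
s=r.get_state();im=r.snapshot("wrist");print(s["eef_pos"],s["ee_rot"],s["joint_positions"])
cv2.imwrite("pics/w1.png",im);np.save("w1.npy",np.r_[s["eef_pos"],s["ee_rot"]])
E
```

```text
[ 0.57307696 -0.20819461  0.23096931] [-2.52036194e+00 -1.87448919e+00  5.64563682e-04] [ 0.53095276  0.34451927 -0.36257528  1.73820421  0.13579259  1.08419909
 -0.16771358]
```

View pics/w1.png

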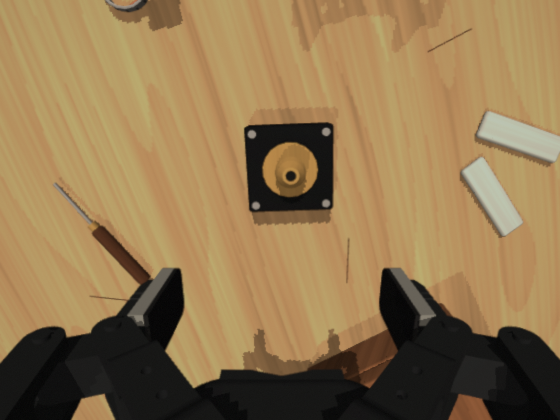

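Wrist view: the box's screws are at (252,134), (326,132), (327,203) and (256,205). The brass shoulder is centred near (290,170), and the stub's tip hole is at (291,176).

```bash
python3 - <<'E'
from h import *
np.set_printoptions(precision=4,suppress=True)
w=np.load("w1.npy");c=cam("wrist",dict(eef_pos=w[:3],ee_rot=w[3:]));im=cv2.imread("pics/w1.png")
k=dark(im,(235,110,345,222));b=brass(im,(255,135,325,202))
print("box",cv2.minAreaRect(k),plane(c,[cv2.minAreaRect(k)[0]],.03))
print("screws",plane(c,[[252,134],[326,132],[327,203],[256,205]],.03).mean(0))
e=cv2.fitEllipse(b);print("shoulder",e,plane(c,[e[0]],.034), "tip",plane(c,[[291,176]],.064))
B=cv2.imread("pics/top0.png");cb=cam("top");A=cv2.imread("pics/scene0.png")
print("tip x views",cross(c,[291,176],cb,[400,218]),cross(c,[291,176],cam("scene"),[242,328]))
x=R.from_rotvec(w[3:]).as_matrix();print("to (0.517,.031,.16) tool axes",x.T@(np.array([.517,.031,.16])-w[:3]),"yaw",np.arctan2(x[1,0],x[0,0]))
E
```

```text
box ((289.60821533203125, 166.79974365234375), (86.15043640136719, 87.41204833984375), 88.12212371826172) [[ 0.5856 -0.1948  0.03  ]]
screws [ 0.5854 -0.1977  0.03  ]
shoulder ((289.6942443847656, 169.38284301757812), (53.604549407958984, 54.27446365356445), 70.52367401123047) [[ 0.585  -0.1967  0.034 ]] tip [[ 0.5853 -0.1978  0.064 ]]
tip x views (array([ 0.5849, -0.1995,  0.0604]), np.float64(0.0021357717641263)) (array([ 0.5849, -0.1971,  0.069 ]), np.float64(0.0011306522693442461))
to (0.517,.031,.16) tool axes [ 0.2129 -0.1225  0.0711] yaw 1.2789628361162162
```

In the tool's units: 0.0304 m is 1.52, -0.0175 m is -0.875, -0.125 rad is -2.5.

Request:
move_tool(ticks={"moves": [[1.52, -0.875, 0, 0], [1.52, -0.875, 0, 0], [1.52, -0.875, 0, 0], [1.52, -0.875, 0, 0], [1.52, -0.875, 0, 0], [1.52, -0.875, 0, 0], [1.52, -0.875, 0, 0], [0, 0, 0, -2.5], [0, 0, 0, -2.5], [0, 0, 0, -2.5], [0, 0, 0, -2.5], [0, 0, 0, -2.5]]})

```text
clock: 3.15
eef_pos: [0.5185, 0.0312, 0.2312]
ee_rot: [-1.826, -2.556, 0.0]
wrist_force: [0.4, -0.2, -0.1]
finger_gap: 0.0853
gripper_force: 0.0
```

Request:
move_tool(ticks={"moves": [[0, 0, 0, -2.4], [0, 0, 0, -2.4], [0, 0, 0, -2.4], [0, 0, 0, -2.4], [0, 0, 0, -2.4], [0, 0, 0, -2.4], [0, 0, 0, -2.4], [0, 0, 0, -2.4], [0, 0, 0, -2.4], [0, 0, 0, -1.8], [0, 0, 0, 0]]})

```text
clock: 4.07
eef_pos: [0.5185, 0.031, 0.2311]
ee_rot: [-0.113, -3.139, -0.0]
wrist_force: [-0.5, -0.2, 1.0]
finger_gap: 0.0854
gripper_force: 0.0
```

```bash
python3 - <<'E'
from h import *
s=r.get_state();im=r.snapshot("wrist");print(s["eef_pos"],s["ee_rot"],s["joint_positions"])
cv2.imwrite("pics/w2.png",im);np.save("w2.npy",np.r_[s["eef_pos"],s["ee_rot"]])
E
```

```text
[0.51853342 0.03103563 0.23111404] [-1.13406287e-01 -3.13906176e+00 -2.87352973e-04] [ 0.47638535  0.24973341 -0.75887318  1.91458998  0.19664112  1.05282498
  1.13341626]
```

View pics/w2.png

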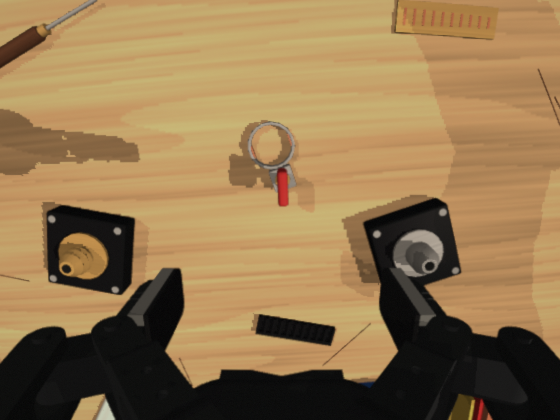

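Wrist view: the ring is centred near (272,146), the wing is at (283,187) with its long side nearly along the image's vertical, and both stubs are at the sides.

```bash
cat > m2.py <<'E'
from h import *
np.set_printoptions(precision=4,suppress=True)
w=np.load("w2.npy");T=R.from_rotvec(w[3:]).as_matrix();c=cam("wrist",dict(eef_pos=w[:3],ee_rot=w[3:]));im=cv2.imread("pics/w2.png")
k=red(im,(262,155,305,215));q=cv2.minAreaRect(k);print(q)
v=cv2.fitLine(k,cv2.DIST_L2,0,.01,.01).ravel();P=plane(c,[v[2:]-v[:2]*15,v[2:]+v[:2]*15],.062)
d=P[1]-P[0];print("wing yaw",np.arctan2(d[1],d[0]),"tool yaw",np.arctan2(T[1,0],T[0,0]))
for n,f,roi in(("scene","pics/scene0.png",(260,175,315,225)),("top","pics/top0.png",(230,210,280,255))):
    print("wing x",n,cross(c,cen(k),cam(n),cen(red(cv2.imread(f),roi))))
H,S,V=cv2.split(cv2.cvtColor(im,cv2.COLOR_BGR2HSV))
m=((S<70)&(V>60)).astype(np.uint8);a=np.zeros_like(m);a[115:172,240:304]=m[115:172,240:304]
e=cv2.minEnclosingCircle(np.argwhere(a)[:,::-1].astype(np.float32).copy());print("ring",e,plane(c,[e[0]],.012))
E
python3 m2.py
```

```text
((282.38232421875, 186.97061157226562), (36.35414123535156, 9.663759231567383), 85.60128784179688)
wing yaw -0.01720656314629057 tool yaw 3.0693692112775564
wing x scene (array([0.5173, 0.0318, 0.054 ]), np.float64(0.0016475369276751964))
wing x top (array([0.5183, 0.032 , 0.0506]), np.float64(0.0009963995241633965))
ring ((273.5, 149.0), 28.11148452758789) [[0.4855 0.0255 0.012 ]]
```

In the tool's units: 0.035 m is 1.75, 0.001 m is 0.05, -0.04 rad is -0.8.

Request:
move_tool(ticks={"moves": [[0.05, 0.05, 1.5, -0.8], [0, 0, 1.75, 0], [0, 0, 1.75, 0], [0, 0, 1.75, 0], [0, 0, 1.75, 0], [0, 0, 1.3, 0], [0, 0, 0, 0]]})

```text
clock: 4.7
eef_pos: [0.5148, 0.032, 0.031]
ee_rot: [-0.06, -3.134, 0.0]
wrist_force: [-2.0, -0.7, -0.5]
finger_gap: 0.0853
gripper_force: 0.0
```

Request:
move_tool(ticks={"moves": [[0, 0, 0, 0], [0, 0, 0, 0], [0, 0, 0, 0], [0, 0, 0, 0], [0, 0, 0, 0], [0, 0, 0, 0], [0, 0, 0, 0], [0, 0, 0, 0]]}, aperture=0, grip_n=60)

```text
clock: 5.37
eef_pos: [0.5183, 0.0321, 0.0362]
ee_rot: [0.054, 3.14, -0.001]
wrist_force: [-1.6, -1.4, 12.3]
finger_gap: 0.0091
gripper_force: 59.6
```

Request:
move_tool(ticks={"moves": [[0, 0, -0.5, 0], [0, 0, -1, 0], [0, 0, -1, 0], [0, 0, -1.25, 0], [0, 0, -1.25, 0], [0, 0, -0.5, 0], [0, 0, 0, 0], [0, 0, 0, 0]]})

```text
clock: 6.03
eef_pos: [0.5177, 0.0319, 0.1454]
ee_rot: [0.054, 3.14, -0.001]
wrist_force: [0.3, -0.4, -2.0]
finger_gap: 0.0093
gripper_force: 58.9
```

```bash
python3 - <<'E'
from h import *
s=r.get_state();im=r.snapshot("wrist");print(s["eef_pos"],s["ee_rot"],s["joint_positions"])
cv2.imwrite("pics/w3.png",im);np.save("w3.npy",np.r_[s["eef_pos"],s["ee_rot"]])
cv2.imwrite("pics/t3.png",r.snapshot("top"));S=r.snapshot("scene");cv2.imwrite("pics/s3.png",S)
cv2.imwrite("pics/v3.png",np.hstack([cv2.resize(im[100:400,150:450],(400,400)),cv2.resize(S[100:300,190:390],(400,400))]))
E
```

```text
[0.51773063 0.03190949 0.145366  ] [ 5.39756298e-02  3.14042410e+00 -5.67152237e-04] [ 0.43096306  0.35842649 -0.73362891  2.00178457  0.30742404  0.8914243
  1.06952245]
```

View pics/v3.png

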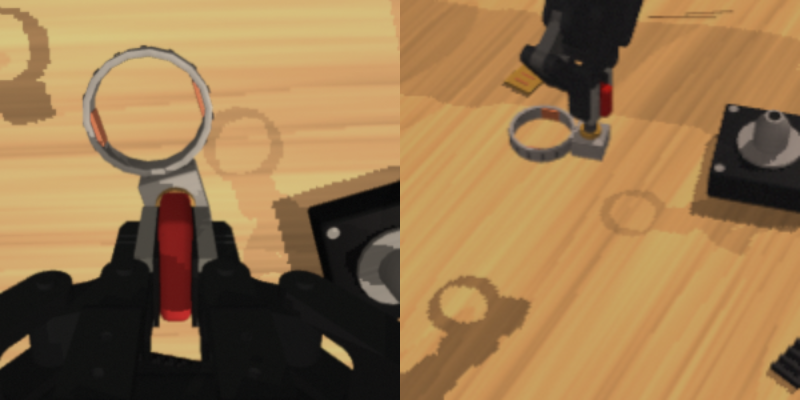

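Lifted level: in the wrist view the ring's outline is centred near full-image (261,182), and its ellipse in the scene view is near (260,167).

```bash
cat > m3.py <<'E'
from h import *
np.set_printoptions(precision=4,suppress=True)
w=np.load("w3.npy");T=R.from_rotvec(w[3:]).as_matrix();c=cam("wrist",dict(eef_pos=w[:3],ee_rot=w[3:]));im=cv2.imread("pics/w3.png")
H,S,V=cv2.split(cv2.cvtColor(im,cv2.COLOR_BGR2HSV))
m=((S<75)&(V>50)).astype(np.uint8);k=keep(m,(205,125,320,240)).reshape(-1,2)
k=k[(k[:,1]<205)];p0=np.array([261,182.]);rr=np.linalg.norm(k-p0,axis=1);k=k[(rr>42)&(rr<56)]
e=cv2.fitEllipse(k.astype(np.float32));print(len(k),e)
C=plane(c,[e[0]],w[2]-.035+.006)[0];print("ring world",C,"rel tool",T.T@(C-w[:3]),"dist from tcp",np.linalg.norm((C-w[:3])[:2]))
print("height check",cross(c,e[0],cam("scene"),[260.5,167.]))
P=plane(c,[[e[0][0]-e[1][0]/2,e[0][1]],[e[0][0]+e[1][0]/2,e[0][1]]],w[2]-.029);print("diam",np.linalg.norm(P[1]-P[0]))
stub=np.array([.5852,-.1973,C[2]]);print("move in tool axes",T.T@(stub-C))
E
python3 m3.py
```

```text
181 ((260.07818603515625, 183.59291076660156), (95.83802795410156, 96.62834930419922), 123.81014251708984)
ring world [0.4813 0.0227 0.1164] rel tool [ 0.0361 -0.0105  0.029 ] dist from tcp 0.037607078718682935
height check (array([0.4808, 0.0216, 0.1137]), np.float64(0.0028323327005154637))
diam 0.04992383167160653
move in tool axes [-0.1114 -0.2163  0.0002]
```

Request:
move_tool(ticks={"moves": [[-0.4, -0.8, 0, 0], [-0.7, -1.35, 0, 0], [-0.7, -1.35, 0, 0], [-0.7, -1.35, 0, 0], [-0.7, -1.35, 0, 0], [-0.7, -1.35, 0, 0], [-0.7, -1.35, 0, 0], [-0.7, -1.35, 0, 0], [-0.27, -0.565, 1, 0], [0, 0, 0.5, 0], [0, 0, 0, 0], [0, 0, 0, 0]]})

```text
clock: 7.18
eef_pos: [0.621, -0.1865, 0.114]
ee_rot: [-0.051, -3.139, -0.002]
wrist_force: [-0.1, -0.0, -1.5]
finger_gap: 0.0091
gripper_force: 58.6
```

```bash
python3 - <<'E'
from h import *
s=r.get_state();im=r.snapshot("wrist");print(s["eef_pos"],s["ee_rot"],s["joint_positions"])
cv2.imwrite("pics/w4.png",im);np.save("w4.npy",np.r_[s["eef_pos"],s["ee_rot"]])
S=r.snapshot("scene");cv2.imwrite("pics/s4.png",S);t=r.snapshot("top");cv2.imwrite("pics/t4.png",t)
cv2.imwrite("pics/v4.png",np.hstack([cv2.resize(im[100:300,150:350],(400,400)),cv2.resize(S[230:400,160:330],(400,400))]))
E
```

```text
[ 0.62096072 -0.18647286  0.11397105] [-5.14379412e-02 -3.13863104e+00 -2.36978339e-03] [ 0.64091659  0.57586487 -0.61158938  1.73386077  0.39026663  0.95915281
  1.41441512]
```

View pics/v4.png

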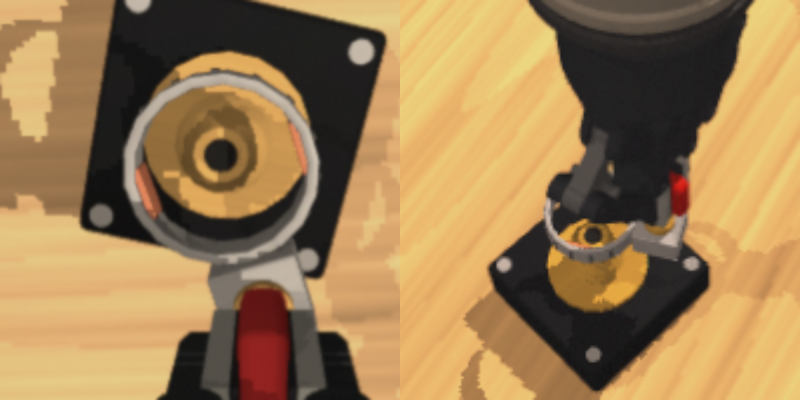

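The stub's tip hole shows at wrist pixel (260,177) inside the ring, whose outline is centred near (260,183). In the scene view the hole is at (242,330).

```bash
python3 - <<'E'
from h import *
np.set_printoptions(precision=4,suppress=True)
w=np.load("w4.npy");T=R.from_rotvec(w[3:]).as_matrix();c=cam("wrist",dict(eef_pos=w[:3],ee_rot=w[3:]));im=cv2.imread("pics/w4.png")
H,S,V=cv2.split(cv2.cvtColor(im,cv2.COLOR_BGR2HSV))
m=((S<75)&(V>50)).astype(np.uint8);k=np.argwhere(m)[:,::-1];k=k[k[:,1]<210];d=k-np.array([260.5,183]);rr=np.hypot(*d.T);k=k[(rr>40)&(rr<52)]
h=cv2.convexHull(k.astype(np.int32)).reshape(-1,2);h=h[h[:,1]<208];e=cv2.fitEllipse(h.astype(np.float32));print(len(k),e)
C=plane(c,[e[0]],w[2]-.029)[0];tip=plane(c,[[260,177]],.064)[0]
print("ring",C,"tip",tip,"tip by 2 views",cross(c,[260,177],cam("scene"),[242,330]),"by tool",w[:3]+T@[.0361,-.0105,.029])
print("shift wrist-only",T.T@(tip-C))
E
```

```text
1427 ((260.15771484375, 183.65042114257812), (96.88926696777344, 99.70716094970703), 101.85603332519531)
ring [ 0.5845 -0.1957  0.085 ] tip [ 0.585  -0.1971  0.064 ] tip by 2 views (array([ 0.5846, -0.1974,  0.0645]), np.float64(0.0009589830633137857)) by tool [ 0.5845 -0.1957  0.085 ]
shift wrist-only [-0.0006 -0.0014  0.021 ]
```

In the tool's units: -0.0014 m is -0.07, -0.0006 m is -0.03.

Request:
move_tool(ticks={"moves": [[-0.03, -0.07, 0.4, 0], [0, 0, 0.5, 0], [0, 0, 0.5, 0], [0, 0, 0.4, 0], [0, 0, 0.25, 0], [0, 0, 0, 0]]})

```text
clock: 7.83
eef_pos: [0.6215, -0.1889, 0.0726]
ee_rot: [-0.053, -3.139, -0.001]
wrist_force: [0.0, 0.2, -1.0]
finger_gap: 0.0091
gripper_force: 58.7
```

Request:
move_tool(ticks={"moves": [[0, 0, 0.1, 0], [0, 0, 0.05, 0], [0, 0, 0, 0], [0, 0, 0, 0], [0, 0, 0, 0], [0, 0, 0, 0]]})

```text
clock: 8.33
eef_pos: [0.6225, -0.1892, 0.0716]
ee_rot: [0.053, 3.141, -0.0]
wrist_force: [0.0, -0.4, -0.8]
finger_gap: 0.0094
gripper_force: 58.7
```

```bash
python3 - <<'E'
from h import *
s=r.get_state();im=r.snapshot("wrist");print(s["eef_pos"],s["ee_rot"],s["joint_positions"],s["wrist_force"])
cv2.imwrite("pics/w5.png",im);np.save("w5.npy",np.r_[s["eef_pos"],s["ee_rot"]])
S=r.snapshot("scene");cv2.imwrite("pics/s5.png",S)
cv2.imwrite("pics/v5.png",np.hstack([cv2.resize(im[100:300,150:350],(400,400)),cv2.resize(S[270:400,180:310],(400,400))]))
E
```

```text
[ 0.62245906 -0.18919891  0.07159443] [ 5.33293342e-02  3.14075734e+00 -1.42476466e-04] [ 0.62369411  0.62624876 -0.58562735  1.75577628  0.43008866  0.88999567
  1.38647983] [ 0.00171803 -0.42443125 -0.84353446]
```

View pics/v5.png

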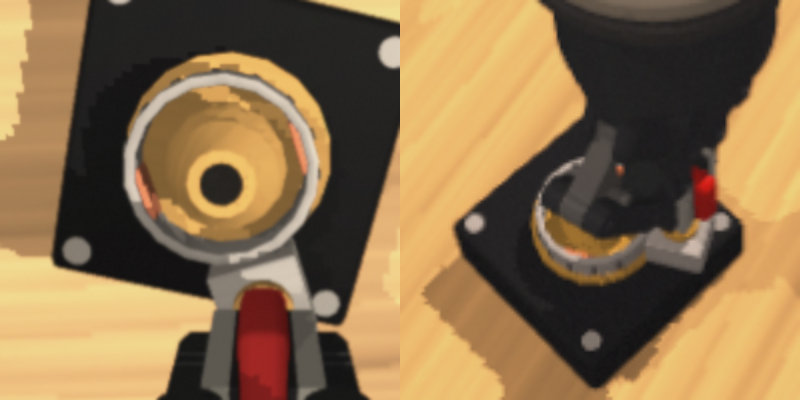

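The ring is round the stub, whose tip hole is at (260,192) inside it. There is no contact force yet, so I lower it the last 1–2 mm.

Request:
move_tool(ticks={"moves": [[0, 0, 0.05, 0], [0, 0, 0.05, 0], [0, 0, 0, 0], [0, 0, 0, 0]]})

```text
clock: 8.77
eef_pos: [0.6227, -0.1892, 0.0701]
ee_rot: [0.053, 3.14, -0.001]
wrist_force: [-1.9, 0.7, 8.9]
finger_gap: 0.0094
gripper_force: 60.6
```

Request:
move_tool(ticks={"moves": [[0, 0, 0.05, 0], [0, 0, 0, 0], [0, 0, 0, 0]]})

```text
clock: 9.02
eef_pos: [0.6232, -0.1892, 0.0698]
ee_rot: [0.053, 3.139, -0.001]
wrist_force: [-3.2, 1.1, 17.6]
finger_gap: 0.009
gripper_force: 61.7
```

Contact at TCP z ≈ 0.070, which matches the 34 mm shoulder. I ease the press slightly, hold, then turn.

In the tool's units: -0.001 m is -0.05, 0.001 m is 0.05.

Request:
move_tool(ticks={"moves": [[0.05, 0, -0.05, 0], [0, 0, -0.025, 0], [0, 0, 0, 0], [0, 0, 0, 0], [0, 0, 0, 0], [0, 0, 0, 0], [0, 0, 0, 0]]})

```text
clock: 9.6
eef_pos: [0.6216, -0.1891, 0.07]
ee_rot: [0.053, 3.141, -0.0]
wrist_force: [-0.4, -0.2, 4.8]
finger_gap: 0.0091
gripper_force: 59.8
```

Request:
move_tool(ticks={"moves": [[0, 0, 0, 1.2], [0, 0, 0, 2], [0, 0, 0, 2], [0, 0, 0, 2], [0, 0, 0, 2], [0, 0, 0, 2], [0, 0, 0, 2], [0, 0, 0, 2], [0, 0, 0, 2], [0, 0, 0, 2], [0, 0, 0, 2], [0, 0, 0, 0]]})

```text
clock: 10.6
eef_pos: [0.621, -0.19, 0.07]
ee_rot: [1.644, 2.677, -0.002]
wrist_force: [-2.2, -3.2, 6.7]
finger_gap: 0.0092
gripper_force: 60.2
```

```bash
python3 - <<'E'
from plant import r
s=r.get_state();print(s["torque"],s["joint_positions"])
E
```

```text
[-0.70697145  0.85154957 -0.0078755 ] [ 0.44523997  0.57907495 -0.33414437  1.77057954  0.2466883   0.83340897
  0.46411101]
```

Request:
move_tool(ticks={"moves": [[0, 0, 0, 1], [0, 0, 0, 1], [0, 0, 0, 1], [0, 0, 0, 1], [0, 0, 0, 0], [0, 0, 0, 0]]})

```text
clock: 11.1
eef_pos: [0.621, -0.19, 0.0701]
ee_rot: [1.895, 2.506, -0.002]
wrist_force: [-3.8, -3.3, 7.8]
finger_gap: 0.0087
gripper_force: 60.4
```

```bash
python3 - <<'E'
from plant import r
print(r.get_state()["torque"])
E
```

```text
[-0.99429516  1.03340848  0.02130897]
```

Request:
move_tool(ticks={"moves": [[0, 0, 0, 0.8], [0, 0, 0, 0.8], [0, 0, 0, 0.8], [0, 0, 0, 0], [0, 0, 0, 0]]})

```text
clock: 11.52
eef_pos: [0.6212, -0.1908, 0.0701]
ee_rot: [2.041, 2.387, -0.002]
wrist_force: [-2.3, -6.4, 5.8]
finger_gap: 0.0091
gripper_force: 60.2
```

```bash
python3 - <<'E'
from h import *
s=r.get_state();im=r.snapshot("wrist");print(s["torque"])
cv2.imwrite("pics/w6.png",im);np.save("w6.npy",np.r_[s["eef_pos"],s["ee_rot"]])
S=r.snapshot("scene");cv2.imwrite("pics/s6.png",S)
cv2.imwrite("pics/v6.png",np.hstack([cv2.resize(im[100:300,150:350],(400,400)),cv2.resize(S[270:400,180:310],(400,400))]))
E
```

```text
[-1.79315234  0.53985422  0.32013959]
```

View pics/v6.png

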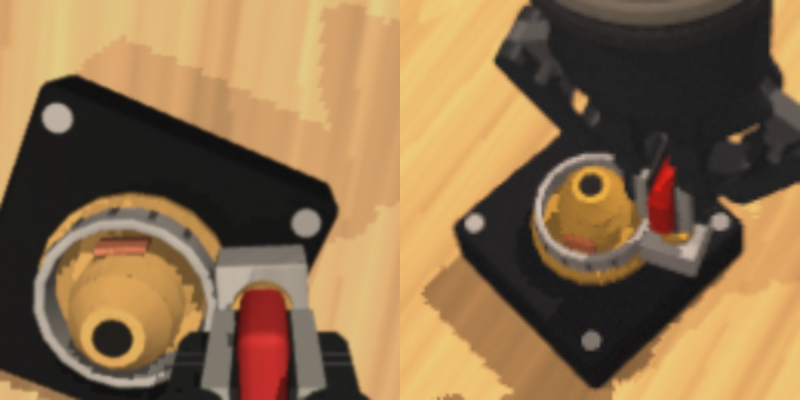

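The shoes now close on the stub and the ring sits flat, its outline centred near wrist pixel (213,248). The torque about the key axis has risen to 0.32 N m. I check the screw angle from the ring's direction.

```bash
python3 - <<'E'
from h import *
w=np.load("w6.npy");T=R.from_rotvec(w[3:]).as_matrix();c=cam("wrist",dict(eef_pos=w[:3],ee_rot=w[3:]))
C=plane(c,[[213,248.5]],.042)[0];t=T.T@(C-w[:3]);print(C,t,"screw",np.arctan2(-t[1],t[0]))
E
```

```text
[ 0.58399332 -0.19623888  0.042     ] [ 0.00041024 -0.03757672  0.02810011] screw 1.5598792315127399
```

Request:
move_tool(ticks={"moves": [[0, 0, 0, 0.8], [0, 0, 0, 0.6], [0, 0, 0, 0], [0, 0, 0, 0]]})

```text
clock: 11.95
eef_pos: [0.6219, -0.1919, 0.0703]
ee_rot: [2.122, 2.312, -0.002]
wrist_force: [2.7, -12.4, 1.8]
finger_gap: 0.0093
gripper_force: 61.0
```

```bash
python3 - <<'E'
from plant import r
print(r.get_state()["torque"])
E
```

```text
[-2.93574206 -0.60857726  0.66606815]
```

At the stop (about 1.6). I ease the twist, release with a small opening, and rise.

In the tool's units: -0.04 rad is -0.8.

Request:
move_tool(ticks={"moves": [[0, 0, 0, -0.8], [0, 0, 0, -0.8], [0, 0, 0, 0]]})

```text
clock: 12.2
eef_pos: [0.6216, -0.1909, 0.0701]
ee_rot: [2.025, 2.399, -0.001]
wrist_force: [1.6, -7.6, 5.2]
finger_gap: 0.009
gripper_force: 59.9
```

Request:
move_tool(ticks={"moves": [[0, 0, 0, 0], [0, 0, 0, 0], [0, 0, 0, 0], [0, 0, 0, 0], [0, 0, 0, 0]]}, aperture=0.03)

```text
clock: 12.62
eef_pos: [0.6213, -0.1888, 0.0697]
ee_rot: [-2.028, -2.399, 0.0]
wrist_force: [0.2, 0.1, 0.5]
finger_gap: 0.03
gripper_force: 0.0
```

Request:
move_tool(ticks={"moves": [[0, 0, -0.5, 0], [0, 0, -1, 0], [0, 0, -1.5, 0], [0, 0, -1.5, 0], [0, 0, -1.5, 0], [0, 0, 0, 0], [0, 0, 0, 0]]})

```text
clock: 13.2
eef_pos: [0.6223, -0.1893, 0.1926]
ee_rot: [2.026, 2.396, 0.003]
wrist_force: [-0.0, 0.2, -0.7]
finger_gap: 0.0302
gripper_force: 0.0
```

```bash
python3 - <<'E'
from h import *
s=r.get_state();im=r.snapshot("wrist");np.save("w7.npy",np.r_[s["eef_pos"],s["ee_rot"]]);cv2.imwrite("pics/w7.png",im)
S=r.snapshot("scene");t=r.snapshot("top");cv2.imwrite("pics/s7.png",S)
cv2.imwrite("pics/v7.png",np.hstack([cv2.resize(im[110:360,120:370],(400,400)),cv2.resize(S[270:400,180:310],(400,400))]))
E
```

```text
(no output)
```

View pics/v7.png

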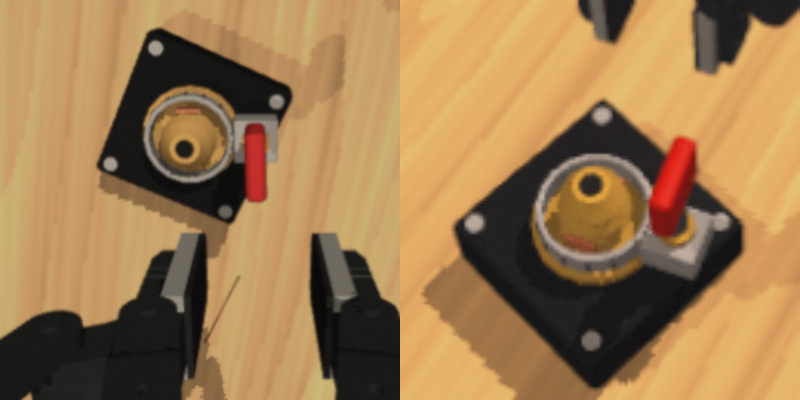

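The band lies flat and centred on the brass stub's shoulder. The wing stands about 90° to the ring's direction (ring at crop (189,137), housing at (257,138), wing running vertically), so the screw is near 1.55 rad, and the gripper is clear. I'm handing in.

```bash
python3 -c "
from plant import r
print(r.hand_in())"
```

```text
the job is handed in; nothing more can be done
None
```

I handed the job in at about 13 s: the band lies flat on the brass stub's shoulder, its key turned clockwise to about 1.55 rad (read from the camera; stop 1.6) and released. The hand-in returned no verdict.

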